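# Close and check a hinged pipe clamp

### The job

Swing the hinged upper half of the pipe clamp over the two tube flanges and press it fully home, then swing the bolt upright into the fork so that its head stands over the prongs. Then take the fin on top of the clamp and tug it upward until you feel the bolt catch it (it should give only a few millimetres; if it comes open, press it home, bolt it and tug again). Leave the clamp shut and bolted, and do not disturb the loose sanding block, tape roll and screwdriver.

Things in the scene. Friction and masses are not known exactly. Their poses are not given: they have to be found in the camera images.
- pipe_joint: fixed plywood base 200 (x) x 150 (y) x 12 mm with two aluminium tubes (64 mm across) end to end in wooden saddles, flanges (81 mm across, 13 mm thick together) butted at the middle. Origin: centre of its underside, on the table; x along the tubes, y to the clamp's hinge side, z up
- pipe_axis (a point): centre of the clamp ring, on the tube axis, 85 mm above the table; axes as pipe_joint. The steel ring (24 mm wide along x, inner radius 42, outer 50 mm) sits round the flanges: lower half fixed, upper half hinged at y = +58 mm from here; the bolt pivots at y = -66 mm
- clamp_half (a joint): angle of the clamp's upper half about the hinge pin (parallel to pipe_joint's x): 0 = shut, fully home (a hard stop); about 1.57 = standing up on the hinge side; 2.0 = open stop. Stiff hinge (about 0.07 N m): it stays where it is left. With the bolt upright it can lift only about 0.055 rad (about 5 mm at the fin; 2 to 3 N move it) before the prongs meet the bolt head
- clamp_hinge (a point): centre of the clamp's hinge pin, 85 mm above the table; axes as pipe_joint when shut, turning with the upper half
- fin_top (a point): middle of the outer end of the fin, a steel plate on the upper half between crown and fork: 12 mm thick (along the tubes), 26 mm wide (y when shut), rising 23 mm above the crown. Shut, it is upright, its top 157 mm above the table and level, 82 mm from the hinge pin in y and 72 mm above it; tugged, it moves on an arc about the pin. Axes turn with it
- fork (a point): top of the forked ear at the free end of the upper half, in the middle of its 13 mm slot (prongs 10 mm thick, each 10 mm wide along x, reaching 10 mm farther out than this point). When shut: 124 mm from the hinge pin in y and 97 mm above the table
- bolt (a joint): angle of the swing bolt about its pivot (parallel to pipe_joint's x): 0 = upright in the fork (hard stop), growing as it leans outwards, away from the clamp, to 1.4. Stiff pivot (about 0.06 N m): it stays where it is left
- bolt_pivot (a point): pivot of the swing bolt, 59 mm above the table, fixed
- knob_top (a point): middle of the outer end of the bolt's black knob, 75 mm from the pivot. The bolt is a rod 8 mm thick, a steel head disc 26 mm across from 45 to 51 mm from the pivot, and above it the knob, 24 mm across and 24 mm long. When upright the underside of the head is 7 mm above the fork of the shut clamp
- sanding_block: loose wooden sanding block 55 x 97 x 27 mm, a bystander; origin at the centre of its underside
- tape_blue: loose roll of tape lying flat, 86 mm across, 18 mm high, a bystander; origin at the centre of its underside
- screwdriver: loose screwdriver 180 mm long, 24 mm thick, a bystander; origin below its middle

How it is judged:
By the outcome, as a careful person would: the job done as asked, in the order asked, and still so for the second after the job is handed in, with the robot touching nothing.
It also fails if it takes over 58 s, if anything falls off the work surface, if the arm or the gripper's body presses on something with over 40 N, if the wrist force passes 120 N, or if a joint passes its speed limit or range.

### The arm

A 6-joint arm with a two-finger parallel gripper is mounted at the origin on a cart in front of the work surface, level with it; the furniture and walls round the work are solid. World frame = base frame: x ahead of the robot, y to its left, z up, the work surface at z = 0. Lengths are in m, angles in rad, forces in N, time in s.
With the tool pointing down it reaches from about 0.3 to 0.775 m from the base axis. Payload 14.6 kg.
Tool frame: the origin (TCP) lies at the very end of the fingers, on their centre line; the grasp point (between the pads) lies 19 mm behind it; z points along the fingers, y is the line along which they close (so a half turn about z gives the same grasp; the last joint's range is limited). The gripper opens to 94 mm and grips with 3 to 60 N. Pads are 16 mm wide; open, the fingers measure 119 mm over their backs; the gripper's body (75 mm by 177 mm) begins 78 mm behind the grasp point.
Start: joints at [-1.184, 0.3, 1.521, -0, 1.321, -0.067], TCP at [0.241, -0.494, 0.205] pointing down, gripper open.
Joint ranges: [-3.03, 3.03], [-0.79, 2.21], [0.23, 2.52], [-1.04, 4.18], [0, 3.07], [-2.55, 2.55]. Speed limits (rad/s): [2.22, 2.22, 2.57, 3.14, 3.14, 3.14].

### API

Orientations are given as [roll, pitch, yaw] about the fixed x, y, z axes, in that order (R = Rz(yaw) Ry(pitch) Rx(roll)).
In Python, from station import * gives the robot as it stands.
- The arm moves only by the tool jog_arm, never from a script. Its argument "rows" is a list of rows, each a list of 3 entries, a list of its own where there are three numbers: the shift along the tool's x, y, z in m, then the turn about the tool's z in degrees, then the finger opening in m, from 0 to 0.094. A call has 1 to 12 rows; each row shifts and turns the commanded pose from where the row before left it, along the tool's axes as they then stand; what a row does not reach is not made up. A row lasts 1/12 s, in which the tool goes at most 41.7 mm and 7.16 degrees, less where a joint would pass 70% of its speed; a pose out of reach is approached as far as the arm can. A call is refused whole if a number of a shift passes 0.0417 or a number of a turn 7.16, either way. A call with a gripper value outside its range is refused whole. The fingers move at their own pace and stop on an object; "squeeze" is the grip in N (left out, the last holds). Time passes only in rows, so rows that do not move let the fingers close. It gives the time, the measured TCP pose, the force, the opening and the grip force at its end, in the units of the state.
- get_obs(): the state, without advancing time (a new reading comes with each control period).
- camera(name): name is "scene" or "side" or "wrist"; returns a dict with "image" (480x640x3 uint8, red, green, blue), "range_z" (480x640 float32, m along the optical axis (not along the pixel's ray), 0 where there is no reading), "K" (3x3 intrinsics, pixels), "world_from_camera" (4x4, takes a point from camera to world coordinates); the wrist camera has in their place "T_tool_cam" (4x4, takes a point from camera to tool coordinates, whose origin is the TCP and whose axes are the flange's). Camera axes: x right, y up, looking along -z (the intrinsics and any distortion apply to the point x, -y, -z); pixel columns grow to the right and rows downward; lengths in m; the calibration is good to about 2 mm. A picture is of the moment at which its call begins: read the wrist's pose just before it.
- hand_in(): hands the job in; it is judged then, once.
Trained networks look in a picture, given as the dict that the camera call returned (one of the last four; its "shot" number tells which), for a name from the list of things; names that differ only in an ending like _2 or _b are one class to them, and where a whole thing is asked for, a point or a joint stands for the part that bears it (a point fixed in the world has none). Each returns a list of dicts, best first, with "p" (0 to 1); they miss things now and then, are a little off and sometimes report something else, mostly with a low value. They report only what shows in the picture. A call takes as long as a camera call.
- search_frame(label, picture): "at" ([column, row] as shares, 0 to 1, of the picture: columns of its width, rows of its height, amid what is visible of it).
- spot_point(label, picture): "at" ([column, row] as shares, 0 to 1, of the picture: columns of its width, rows of its height: a listed point, or the origin of a listed thing).
The state is a dict: "time_s": time; "qpos": joint angles; "joint_vel": joint speeds; "tau": joint torques, N m; "ee_pos": TCP position; "eef_rot": TCP orientation; "force": force on the tool from outside, world axes, zero at the start; "moment": the same for the moment, N m; "grip_width": finger opening in m; "grip_force": force on a finger pad.
Only numpy, scipy, OpenCV 4.12 (cv2) and the standard library are available. Lean on these libraries where they do the work, as an engineer would, in place of code of your own. Each camera call takes 0.05 s, during which the arm holds its last target. There are 200 camera calls.

## Working session

There is one attempt and no reset: what is moved stays moved. The work goes in short steps, Python scripts to look and compute and a tool call to move; the robot and the scene stay as the last step left them, time stands still between calls to the robot, and variables do not carry over. Pictures are saved under pics/ and viewed, at most 10 in all, crops included, and the job is handed in when it is done.

Besides the shell and the picture viewer there is one more tool, called after ">>>" as name(argument=value, ...), one argument or row to a line, values as JSON. jog_arm: Moves the arm, as the interface text tells. Its arguments: {"type":"object","properties":{"rows":{"type":"array","items":{"type":"array"}},"squeeze":{"type":"number"}},"required":["rows"]}

```bash
mkdir -p pics; cat > h.py <<'E'
from station import *
import numpy as np, cv2
from scipy.spatial.transform import Rotation as R
L=["pipe_joint","pipe_axis","clamp_hinge","fin_top","fork","bolt_pivot","knob_top","sanding_block","tape_blue","screwdriver"]
def ray(c,u,v,o=None):
    K=c["K"]; d=np.array([(u-K[0,2])/K[0,0],-(v-K[1,2])/K[1,1],-1.])
    if "world_from_camera" in c: T=c["world_from_camera"]
    else:
        W=np.eye(4); W[:3,:3]=R.from_euler('xyz',o["eef_rot"]).as_matrix(); W[:3,3]=o["ee_pos"]; T=W@c["T_tool_cam"]
    return T[:3,3],T[:3,:3]@d
def pt(c,u,v,o=None):
    z=c["range_z"][int(v),int(u)]; p,d=ray(c,u,v,o); return p+d*z
def look(name,labels=L):
    o=get_obs(); c=camera(name); out={}
    for l in labels:
        r=spot_point(l,c)
        if r:
            u,v=r[0]["at"][0]*640,r[0]["at"][1]*480; out[l]=(u,v,r[0]["p"],ray(c,u,v,o))
            print(name,l,round(u),round(v),round(r[0]["p"],2),np.round(pt(c,min(u,639),min(v,479),o),3))
    return c,o,out
def tri(a,b):
    for l in a:
        if l in b:
            (p,d),(q,e)=a[l][3],b[l][3]
            s=np.linalg.lstsq(np.c_[d,-e],q-p,rcond=None)[0]
            x,y=p+d*s[0],q+e*s[1]; print("tri",l,np.round((x+y)/2,4),"gap",round(np.linalg.norm(x-y),4))
E
python3 - <<'E'
from h import *
print(get_obs())
c,o,a=look("scene"); cv2.imwrite("pics/a.png",c["image"][:,:,::-1])
d,o,b=look("side"); cv2.imwrite("pics/b.png",d["image"][:,:,::-1])
tri(a,b)
E
```

```text
{'time_s': 0.0, 'qpos': array([-1.18357790e+00,  3.00482912e-01,  1.52157565e+00,  2.73524924e-05,
        1.32068691e+00, -6.66159722e-02]), 'joint_vel': array([ 1.07259206e-04,  9.94653652e-05,  6.78911803e-04,  1.71022509e-03,
        1.19518257e-03, -1.50532858e-03]), 'tau': array([-3.34359411e-04, -5.31805050e+01, -3.52737665e+01,  7.08302949e-02,
        2.43679667e-02, -9.89232581e-05]), 'ee_pos': array([ 0.24102689, -0.49408838,  0.20488215]), 'eef_rot': array([-3.14044416e+00, -1.03173946e-04,  4.53827549e-01]), 'force': array([0.86635189, 0.10970627, 0.56100666]), 'moment': array([-0.0540741 , -0.00023808, -0.0050905 ]), 'grip_force': 0.0, 'grip_width': 0.0942384048792159}
scene pipe_joint 301 293 0.86 [0.456 0.114 0.052]
scene pipe_axis 299 270 0.78 [0.464 0.11  0.11 ]
scene clamp_hinge 290 289 0.7 [0.439 0.171 0.136]
scene fork 292 242 0.91 [0.468 0.122 0.191]
scene bolt_pivot 319 221 0.73 [ 0.514 -0.034  0.09 ]
scene knob_top 319 220 0.63 [ 0.516 -0.037  0.09 ]
scene sanding_block 343 215 0.89 [ 0.516 -0.138  0.024]
scene tape_blue 238 374 0.71 [ 0.469  0.292 -0.001]
sce
[... 290 characters left out ...]
bolt_pivot 314 260 0.46 [0.447 0.094 0.114]
side knob_top 324 235 0.64 [ 0.611 -0.176  0.005]
side sanding_block 345 250 0.83 [ 0.512 -0.135  0.006]
side tape_blue 253 342 0.65 [ 0.472  0.288 -0.001]
side screwdriver 403 237 0.57 [ 0.41  -0.265  0.02 ]
tri pipe_joint [0.4778 0.0854 0.0051] gap 0.0037
tri pipe_axis [0.4661 0.0973 0.0977] gap 0.0116
tri clamp_hinge [0.4685 0.1308 0.0724] gap 0.0
tri fork [ 0.5627 -0.0377 -0.0044] gap 0.0352
tri bolt_pivot [ 0.6047 -0.149  -0.058 ] gap 0.0327
tri knob_top [ 0.505  -0.0214  0.1083] gap 0.0034
tri sanding_block [ 0.5428 -0.186  -0.0282] gap 0.0023
tri tape_blue [0.467  0.2933 0.0046] gap 0.0007
tri screwdriver [ 0.4313 -0.3151 -0.0085] gap 0.0069
```

```bash
ls
```

```text
h.py
pics
```

View pics/a.png

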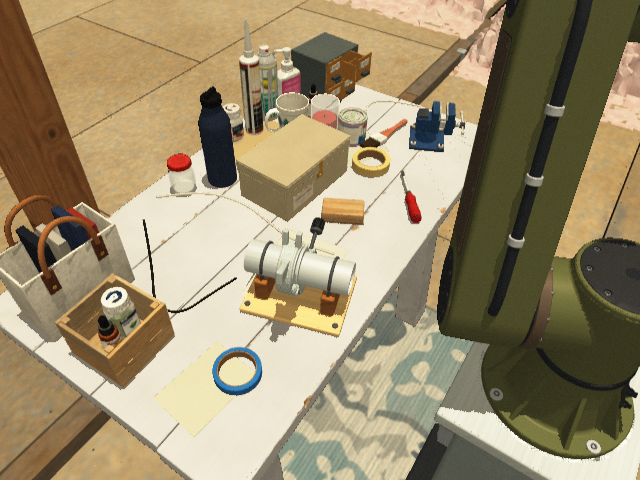

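View pics/b.png

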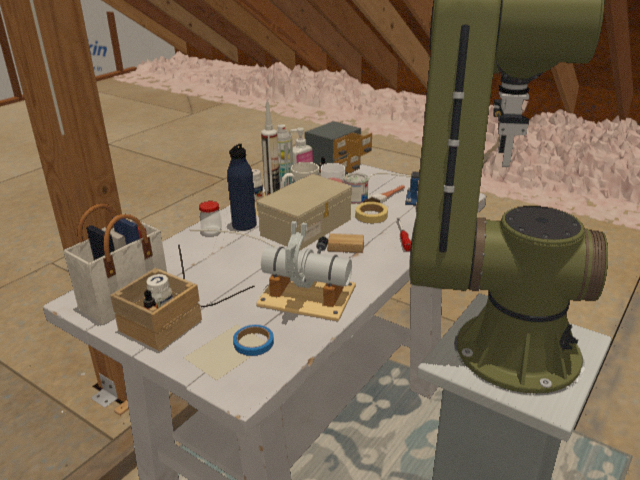

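The scene shows the pipe joint at about (300,275), with the upper half standing up near (290,245) and the bolt leaning out behind it, its black knob at (318,225). The side view agrees: the open half is at (298,240) and the knob at (322,243). I'll raise the arm towards it and measure from near.

>>> jog_arm(
  rows=[
    [[0.025,-0.025,-0.018],0,0.094],
    [[0.025,-0.025,-0.018],0,0.094],
    [[0.025,-0.025,-0.018],0,0.094],
    [[0.025,-0.025,-0.018],0,0.094],
    [[0.025,-0.025,-0.018],0,0.094],
    [[0.025,-0.025,-0.018],0,0.094],
    [[0.025,-0.025,-0.018],0,0.094],
    [[0.025,-0.025,-0.018],0,0.094],
    [[0.025,-0.025,-0.018],0,0.094],
    [[0.025,-0.025,-0.018],0,0.094],
    [[0.025,-0.025,-0.018],0,0.094],
    [[0,0,0],0,0.094],
  ],
)

```text
time_s: 2.1
ee_pos: [0.3691, -0.1225, 0.4069]
eef_rot: [3.138, -0.004, 0.459]
force: [-0.6, -0.9, 0.4]
grip_width: 0.0939
grip_force: 0.0
```

```bash
cat >> h.py <<'E'
def cloud(c,o=None):
    v,u=np.nonzero(c["range_z"]>0); z=c["range_z"][v,u]; K=c["K"]
    p,_=ray(c,0,0,o)
    M=np.c_[(u-K[0,2])/K[0,0],-(v-K[1,2])/K[1,1],-np.ones(len(u))]
    Rm=np.array([ray(c,K[0,2],K[1,2],o)[1]*-1]) 
    e0=ray(c,K[0,2]+K[0,0],K[1,2],o)[1]+Rm[0]; e1=ray(c,K[0,2],K[1,2]-K[1,1],o)[1]+Rm[0]
    A=np.c_[e0,e1,Rm[0]]
    return p+(M*z[:,None])@A.T, c["image"][v,u]
E
python3 - <<'E'
from h import *
c,o,a=look("wrist"); cv2.imwrite("pics/c.png",c["image"][:,:,::-1])
print(o["ee_pos"],o["eef_rot"],o["time_s"]); print(np.round(c["T_tool_cam"],3))
for n in ("scene","side"):
    P,I=cloud(camera(n)); m=(abs(P[:,2]-.012)<.004)&(abs(P[:,0]-.47)<.15)&(abs(P[:,1]-.09)<.15); P=P[m].astype(np.float32)
    print(n,len(P),cv2.minAreaRect(P[:,:2]*1000))
E
```

```text
wrist pipe_joint 231 75 0.9 [0.47  0.053 0.101]
wrist pipe_axis 212 61 0.94 [0.473 0.074 0.118]
wrist clamp_hinge 171 55 0.82 [0.458 0.135 0.092]
wrist fin_top 78 17 0.64 [0.443 0.187 0.191]
wrist fork 131 17 0.65 [0.467 0.139 0.191]
wrist bolt_pivot 268 72 0.76 [0.5   0.018 0.066]
wrist knob_top 318 79 0.69 [ 0.52  -0.049  0.077]
wrist sanding_block 382 117 0.73 [ 0.524 -0.158  0.027]
wrist screwdriver 424 207 0.74 [ 0.432 -0.291  0.014]
[ 0.36912241 -0.12253037  0.40689011] [ 3.13805257 -0.00418252  0.45872662] 2.1
[[ 0.001  0.972  0.233  0.067]
 [ 1.    -0.001  0.    -0.   ]
 [ 0.     0.233 -0.972 -0.179]
 [ 0.     0.     0.     1.   ]]
scene 2896 ((492.18853759765625, 73.53153991699219), (254.49266052246094, 221.21798706054688), 2.649472951889038)
side 1868 ((501.59649658203125, 95.85851287841797), (251.8914794921875, 153.9526824951172), 17.034345626831055)
```

View pics/c.png

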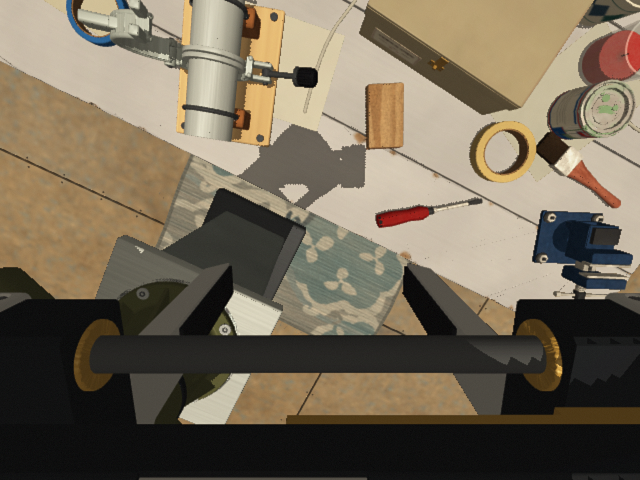

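The wrist view shows the tube axis nearly vertical at column 225, the half standing open on the left with its fork at about (131,17), and the knob at (305,77). Next I turn the tool so it closes along the tubes and move to the bolt side for a near look.

>>> jog_arm(
  rows=[
    [[0,0,0],-6.85,0.094],
    [[0,0,0],-6.85,0.094],
    [[0,0,0],-6.85,0.094],
    [[0,0,0],-6.85,0.094],
    [[0,0,0],-6.85,0.094],
    [[0,0,0],-6.85,0.094],
    [[0,0,0],-6.85,0.094],
    [[0,0,0],-6.85,0.094],
    [[0,0,0],-6.85,0.094],
    [[0,0,0],-6.85,0.094],
    [[0,0,0],-6.85,0.094],
    [[0,0,0],-6.85,0.094],
  ],
)

```text
time_s: 3.75
ee_pos: [0.3677, -0.1267, 0.4034]
eef_rot: [3.142, 0.0, 1.894]
force: [-1.2, -0.6, -0.2]
grip_width: 0.094
grip_force: 0.0
```

>>> jog_arm(
  rows=[
    [[0.008,0.031,0],0,0.0],
    [[0.008,0.031,0],0,0.0],
    [[0.008,0.031,0],0,0.0],
    [[0.008,0.031,0],0,0.0],
    [[0.008,0.031,0],0,0.0],
    [[0,0,0],0,0.0],
    [[0,0,0],0,0.0],
  ],
)

```text
time_s: 4.33
ee_pos: [0.5031, -0.0396, 0.4024]
eef_rot: [-3.14, -0.001, 1.89]
force: [-0.1, -0.3, 0.1]
grip_width: 0.0509
grip_force: 0.0
```

```bash
python3 - <<'E'
from h import *
c,o,a=look("wrist"); cv2.imwrite("pics/d.png",c["image"][:,:,::-1]); np.savez("w.npz",**{k:c[k] for k in c if k!="shot"},pos=o["ee_pos"],rot=o["eef_rot"])
print(o["ee_pos"],o["eef_rot"],o["qpos"])
P,I=cloud(c,o)
m=(abs(P[:,0]-.47)<.16)&(abs(P[:,1]-.09)<.17)&(P[:,2]>.02); Q=P[m]
# tube axis: crest points
t=Q[(Q[:,2]>.108)&(Q[:,2]<.122)]; print(len(t),t.mean(0)); 
w,v=np.linalg.eigh(np.cov(t[:,:2].T)); print(w,np.degrees(np.arctan2(v[1,1],v[0,1])))
b=P[(abs(P[:,2]-.012)<.003)&(abs(P[:,0]-.47)<.14)&(abs(P[:,1]-.09)<.14)].astype(np.float32); print(cv2.minAreaRect(b[:,:2]*1000))
E
```

```text
wrist pipe_joint 327 118 0.7 [0.478 0.071 0.123]
wrist pipe_axis 330 110 0.73 [0.478 0.08  0.126]
wrist clamp_hinge 328 66 0.61 [0.459 0.135 0.091]
wrist fork 333 46 0.68 [0.462 0.132 0.191]
wrist bolt_pivot 328 162 0.91 [0.498 0.018 0.063]
wrist knob_top 330 212 0.87 [ 0.53  -0.06  -0.001]
wrist sanding_block 313 266 0.96 [ 0.531 -0.152  0.026]
wrist tape_blue 329 158 0.36 [0.498 0.024 0.065]
[ 0.50308772 -0.0395943   0.40241724] [-3.13977951e+00 -8.69454470e-04  1.89011528e+00] [-1.51105707e-01  1.31415839e-01  1.27850579e+00 -4.74539468e-05
  1.73368131e+00 -4.70433097e-01]
5494 [0.48018145 0.08205937 0.11407009]
[0.00066386 0.00353475] -167.58447900437073
((478.1719970703125, 84.98590087890625), (198.9971466064453, 149.75018310546875), 17.367565155029297)
```

View pics/d.png

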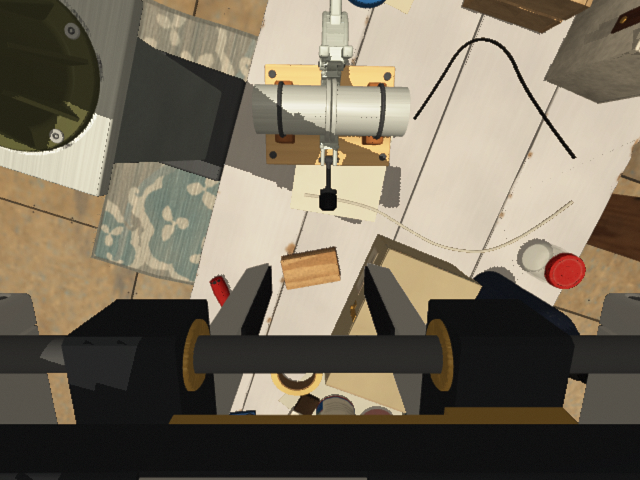

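The picture shows the joint squarely: tube centre near (330,110), clamp half pointing up-image at (335,40), knob at (328,200). The base rectangle measures 199 x 150 mm, so the pose is good. Next I work out the joint angles from the cloud.

```bash
cat >> h.py <<'E'
C=np.array([.4782,.0850]); Y=np.radians(17.37)
def pf(P): # world -> pipe frame (x,y,z)
    P=np.atleast_2d(P); d=P[:,:2]-C; return np.c_[d[:,0]*np.cos(Y)+d[:,1]*np.sin(Y),-d[:,0]*np.sin(Y)+d[:,1]*np.cos(Y),P[:,2]]
E
python3 - <<'E'
from h import *
o=get_obs(); print("tcp pipe",pf(o["ee_pos"])*1e3, np.degrees(o["eef_rot"][2]-Y)-90)
print(o["qpos"],o["grip_width"])
for n in ("wrist","scene","side"):
    P,I=cloud(camera(n),o); p=pf(P)*1000
    m=(abs(p[:,0])<20)&(p[:,2]>15)
    k=m&(p[:,1]<-76)&(p[:,1]>-150); q=p[k]; d=I[k].max(1)<80
    print(n,"knob",len(q),np.round(q[d].min(0)),np.round(q[d].max(0)),np.round(q[d].mean(0)))
    q=p[m&(p[:,2]>85)&(p[:,1]>30)&(p[:,1]<220)]; h=np.arctan2(q[:,2]-85,q[:,1]-58); r=np.hypot(q[:,2]-85,q[:,1]-58)
    for a in range(10,130,10):
        s=(r>a)&(r<=a+10)
        if s.sum()>3: print(a,s.sum(),"x",np.round(q[s,0].min()),np.round(q[s,0].max()),"deg",np.round(np.degrees(np.percentile(h[s],[2,50,98]))))
E
```

```text
tcp pipe [[ -14.39132169 -126.84334801  403.60328607]] 0.8129935436958533
[-1.52842982e-01  1.28430089e-01  1.27921041e+00 -2.00531326e-05
  1.73361976e+00 -4.70199365e-01] 0.0065248383825154905
wrist knob 30889 [ -20. -138.   65.] [ 20. -77. 542.] [  -1. -101.  519.]
10 139 x -13.0 14.0 deg [ 89. 118. 180.]
20 16 x -7.0 18.0 deg [140. 145. 159.]
30 33 x -7.0 6.0 deg [136. 138. 141.]
80 29 x -13.0 13.0 deg [65. 69. 72.]
90 156 x -13.0 14.0 deg [72. 78. 84.]
100 1117 x -15.0 14.0 deg [ 72.  88. 102.]
110 16 x -16.0 12.0 deg [ 96. 100. 102.]
120 18 x -16.0 14.0 deg [ 97. 100. 100.]
scene knob 1558 [ -20. -137.   62.] [ 20. -76. 543.] [  -4. -106.  397.]
10 46 x -12.0 5.0 deg [ 58.  94. 177.]
20 82 x -19.0 6.0 deg [ 54. 154. 179.]
30 39 x -19.0 5.0 deg [ 45. 136. 155.]
40 17 x -12.0 11.0 deg [ 44.  47. 109.]
50 30 x -12.0 13.0 deg [47. 50. 52.]
60 56 x -12.0 15.0 deg [51. 54. 57.]
70 57 x -12.0 15.0 deg [56. 59. 64.]
80 51 x -12.0 15.0 deg [62. 66. 72.]
90 107 x -13.0 16.0 deg [60. 75. 82.]
100 395 x -15.0 17.0 deg [57. 85. 99.]
110 156 x -15.0 17.0 deg [61. 70. 99.]
120 77 x -15.0 18.0 deg [65. 96. 98.]
side knob 1352 [ -20. -145.   63.] [ 20. -76. 649.] [  -1. -101.  467.]
10 38 x -16.0 9.0 deg [ 17.  57. 171.]
20 57 x -19.0 8.0 deg [ 43. 152. 176.]
30 37 x -13.0 11.0 deg [ 41. 132. 148.]
40 33 x -13.0 11.0 deg [ 42.  46. 132.]
50 34 x -13.0 14.0 deg [46. 49. 54.]
60 53 x -13.0 15.0 deg [50. 54. 61.]
70 69 x -14.0 14.0 deg [55. 59. 64.]
80 35 x -13.0 12.0 deg [61. 66. 72.]
90 66 x -14.0 14.0 deg [58. 74. 86.]
100 210 x -15.0 17.0 deg [56. 85. 98.]
110 86 x -16.0 17.0 deg [61. 94. 98.]
120 54 x -17.0 17.0 deg [ 92.  97. 100.]
```

Clamp is open about 78 degrees, so the fin end faces the hinge side at y≈111, z≈180 in the pipe frame. The knob lies low at about 1.35 rad. I'll come down behind the fin with the fingers closed.

>>> jog_arm(
  rows=[
    [[0.037,0.002,0],0.8,0],
    [[0.037,0.002,0],0,0],
    [[0.037,0.002,0],0,0],
    [[0.037,0.002,0],0,0],
    [[0.037,0.002,0],0,0],
    [[0.037,0.002,0],0,0],
    [[0.036,0.002,0],0,0],
    [[0,0,0.036],0,0],
    [[0,0,0.036],0,0],
    [[0,0,0.036],0,0],
    [[0,0,0.036],0,0],
    [[0,0,0],0,0],
  ],
)

```text
time_s: 6.03
ee_pos: [0.436, 0.2093, 0.2535]
eef_rot: [-3.132, 0.001, 1.875]
force: [-0.3, 0.5, -2.0]
grip_width: 0.0003
grip_force: 0.0
```

```bash
cat > s.py <<'E'
from h import *
o=get_obs(); print("tcp pipe mm",np.round(pf(o["ee_pos"])*1e3,1), "yaw off",round(np.degrees(o["eef_rot"][2]-Y)-90,2),"F",o["force"].round(1),"w",o["grip_width"],"gf",o["grip_force"],"t",o["time_s"])
E
python3 s.py
```

```text
tcp pipe mm [[ -3.2 131.2 253.5]] yaw off 0.04 F [-0.3  0.5 -2. ] w 0.00031903699125151064 gf 0.0 t 6.0333
```

>>> jog_arm(
  rows=[
    [[0,0.001,0.027],0,0],
    [[0,0.001,0.027],0,0],
    [[0,0.001,0.027],0,0],
    [[0,0,0],0,0],
    [[-0.013,0,-0.003],0,0],
    [[-0.013,0,-0.004],0,0],
    [[-0.01,0,-0.003],0,0],
    [[-0.01,0,-0.003],0,0],
    [[-0.01,0,-0.002],0,0],
    [[-0.01,0,-0.001],0,0],
  ],
)

```text
time_s: 6.87
ee_pos: [0.4614, 0.1472, 0.1956]
eef_rot: [3.14, 0.0, 1.874]
force: [0.1, 1.0, -0.7]
grip_width: 0.0004
grip_force: 0.3
```

```bash
python3 s.py
```

```text
tcp pipe mm [[  2.5  64.4 195.6]] yaw off 0.03 F [ 0.1  1.  -0.7] w 0.00037693109858790775 gf 0.2870953085948713 t 6.8667
```

Contact, pushing at about 1 N. I'll carry on over the arc.

>>> jog_arm(
  rows=[
    [[-0.009,-0.001,0.004],0,0],
    [[-0.009,-0.001,0.004],0,0],
    [[-0.01,0,0.002],0,0],
    [[-0.01,0,0.002],0,0],
    [[-0.009,0,0.003],0,0],
    [[-0.01,0,0.004],0,0],
    [[-0.009,0,0.004],0,0],
    [[-0.008,0,0.005],0,0],
    [[-0.008,0,0.005],0,0],
    [[-0.007,0,0.003],0,0],
    [[0,0,0],0,0],
  ],
)

```text
time_s: 7.78
ee_pos: [0.4855, 0.0614, 0.1576]
eef_rot: [-3.141, -0.0, 1.874]
force: [-0.4, -0.1, -0.4]
grip_width: 0.0003
grip_force: 0.0
```

```bash
python3 s.py
```

```text
tcp pipe mm [[-1.000e-01 -2.470e+01  1.576e+02]] yaw off -0.02 F [-0.4 -0.1 -0.4] w 0.00032831241494988005 gf 0.0 t 7.7833
```

>>> jog_arm(
  rows=[
    [[0,0,0.001],0,0],
    [[0,0,0.001],0,0],
    [[0,0,0.001],0,0],
    [[0,0,0],0,0],
  ],
)

```text
time_s: 8.12
ee_pos: [0.4858, 0.0623, 0.1569]
eef_rot: [3.14, 0.002, 1.875]
force: [-4.2, -4.4, 14.8]
grip_width: 0.0006
grip_force: 6.9
```

```bash
python3 s.py; python3 - <<'E'
from h import *
c=camera("side"); cv2.imwrite("pics/e.png",cv2.resize(c["image"][210:330,240:400,::-1],None,fx=4,fy=4))
E
```

```text
tcp pipe mm [[  0.5 -23.9 156.9]] yaw off 0.06 F [-4.2 -4.4 14.8] w 0.0005500237834616864 gf 6.947467701975256 t 8.1167
```

View pics/e.png

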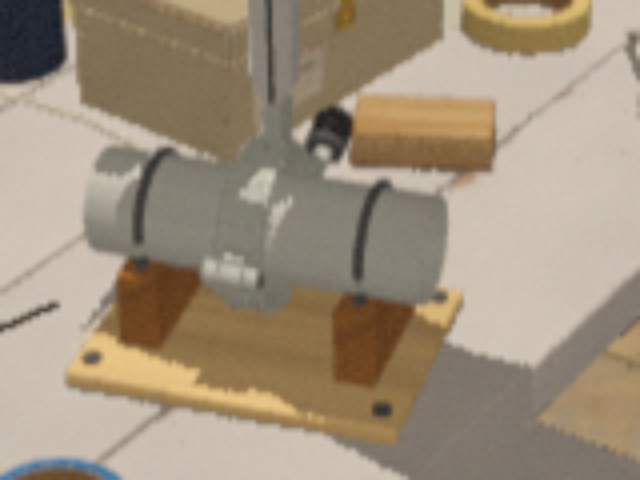

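The clamp half is down on the flanges, and the fin-top stop reads 156.9 mm at 15 N, so it's home. I'll press a little harder, then lift away and take the knob height from the saved cloud.

>>> jog_arm(
  rows=[
    [[0,0,0.001],0,0],
    [[0,0,0.001],0,0],
    [[0,0,0],0,0],
  ],
)

```text
time_s: 8.42
ee_pos: [0.4862, 0.0621, 0.1564]
eef_rot: [3.139, 0.002, 1.875]
force: [-10.9, -7.9, 30.6]
grip_width: 0.0003
grip_force: 15.1
```

>>> jog_arm(
  rows=[
    [[0,0,-0.01],0,0],
    [[0,0,-0.03],0,0],
    [[-0.02,0,-0.03],0,0.05],
    [[-0.04,0,-0.01],0,0.05],
    [[-0.04,0,-0.01],0,0.05],
    [[-0.04,0,0],0,0.05],
    [[-0.02,0,0],0,0.05],
    [[0,0,0],0,0.05],
    [[0,0,0],0,0.05],
  ],
)

```text
time_s: 9.17
ee_pos: [0.5333, -0.0905, 0.2432]
eef_rot: [-3.141, -0.0, 1.873]
force: [-0.4, 0.9, 0.1]
grip_width: 0.0437
grip_force: 0.0
```

```bash
python3 s.py; python3 - <<'E'
from h import *
def knob(c,o):
    P,I=cloud(c,o); p=pf(P)*1000
    m=(abs(p[:,0])<20)&(p[:,2]>30)&(p[:,2]<150)&(p[:,1]<-70)&(p[:,1]>-155)
    q=p[m]; b=I[m].max(1)<90
    for a in range(-145,-68,5):
        s=(q[:,1]>a)&(q[:,1]<=a+5)
        if s.sum()>2: print(a,s.sum(),"dark",round(b[s].mean(),1),"x",q[s,0].min().round(),q[s,0].max().round(),"z",np.percentile(q[s,2],[5,50,97]).round())
d=dict(np.load("w.npz")); knob(d,{"ee_pos":d["pos"],"eef_rot":d["rot"]})
print("now"); o=get_obs(); c=camera("wrist"); knob(c,o); cv2.imwrite("pics/f.png",c["image"][:,:,::-1])
P,I=cloud(c,o); p=pf(P)*1e3; f=p[(abs(p[:,0])<20)&(p[:,2]>125)&(p[:,2]<170)&(p[:,1]>-60)&(p[:,1]<0)]; print("fin",f.min(0),f.max(0))
E
```

```text
tcp pipe mm [[ 2.000e-01 -1.840e+02  2.432e+02]] yaw off -0.04 F [-0.4  0.9  0.1] w 0.04374633255749202 gf 0.0 t 9.1667
-140 26 dark 0.8 x -10.0 9.0 z [78. 85. 89.]
-135 55 dark 0.9 x -13.0 12.0 z [81. 90. 93.]
-130 62 dark 1.0 x -13.0 12.0 z [81. 89. 94.]
-125 64 dark 1.0 x -13.0 12.0 z [78. 88. 91.]
-120 66 dark 1.0 x -13.0 12.0 z [77. 86. 90.]
-115 55 dark 1.0 x -11.0 12.0 z [78. 84. 88.]
-110 57 dark 0.8 x -12.0 12.0 z [78. 84. 87.]
-105 21 dark 1.0 x -4.0 3.0 z [72. 74. 76.]
-100 17 dark 1.0 x -3.0 3.0 z [71. 72. 75.]
-95 18 dark 1.0 x -3.0 3.0 z [69. 71. 73.]
-90 16 dark 1.0 x -3.0 3.0 z [67. 69. 70.]
-85 19 dark 1.0 x -3.0 3.0 z [65. 68. 69.]
-80 19 dark 0.8 x -3.0 3.0 z [64. 66. 68.]
-75 43 dark 0.3 x -12.0 11.0 z [61. 69. 72.]
now
-140 77 dark 0.9 x -11.0 11.0 z [76. 82. 87.]
-135 136 dark 1.0 x -13.0 13.0 z [82. 90. 93.]
-130 150 dark 1.0 x -13.0 13.0 z [80. 89. 93.]
-125 135 dark 1.0 x -13.0 13.0 z [79. 88. 91.]
-120 158 dark 1.0 x -13.0 13.0 z [76. 86. 90.]
-115 133 dark 1.0 x -13.0 13.0 z [76. 84. 88.]
-110 120 dark 0.9 x -13.0 13.0 z [78. 85. 87.]
-105 46 dark 0.8 x -4.0 4.0 z [71. 74. 76.]
-100 48 dark 0.8 x -4.0 4.0 z [69. 72. 74.]
-95 45 dark 0.8 x -4.0 4.0 z [68. 71. 72.]
-90 45 dark 0.8 x -4.0 4.0 z [65. 69. 71.]
-85 45 dark 0.8 x -4.0 4.0 z [64. 67. 69.]
-80 105 dark 0.7 x -15.0 15.0 z [63. 87. 97.]
-75 224 dark 0.3 x -16.0 16.0 z [57. 95. 97.]
fin [-13.70841673 -37.7330922  125.00633144] [ 13.63141626  -4.33529535 158.65767952]
```

View pics/f.png

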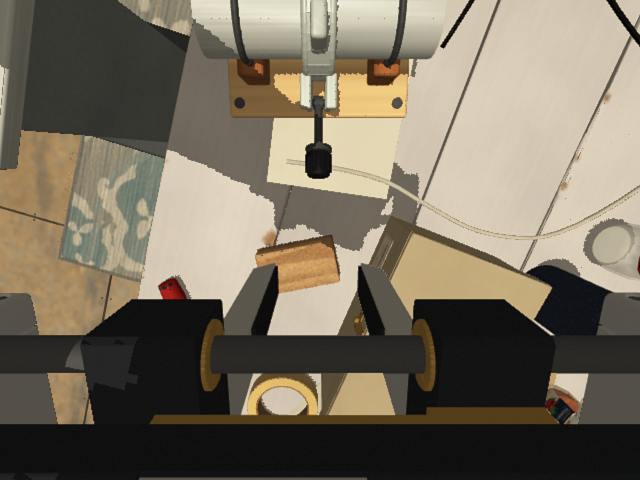

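The clamp is shut, with fin top at z 158 and fork at 97. The knob at (318,160) leans at about 1.24 rad, centre at y −126, z 79. Before descending I check that the gripper body clears the cardboard box.

```bash
python3 - <<'E'
from h import *
o=get_obs()
for n in ("wrist","scene"):
    P,I=cloud(camera(n),o); p=pf(P)*1e3
    for lo in (90,130,160):
        m=(p[:,2]>lo)&(p[:,2]<200)&(abs(p[:,0])<105)&(p[:,1]>-180)&(p[:,1]<-82); print(n,lo,m.sum(), p[m].min(0).round() if m.any() else "")
    m=(p[:,2]>50)&(p[:,2]<200)&(p[:,0]>0)&(p[:,0]<250)&(p[:,1]<-140)&(p[:,1]>-230); print("box",p[m].min(0).round() if m.any() else "", p[m].max(0).round() if m.any() else "")
E
```

```text
wrist 90 165 [  -7. -135.   90.]
wrist 130 0 
wrist 160 0 
box [  71. -230.   50.] [ 199. -187.  111.]
scene 90 38 [  -9. -134.   90.]
scene 130 0 
scene 160 0 
box [  72. -230.   50.] [ 206. -184.  115.]
```

Box top is about 115 mm, below the gripper body at 167, so it's clear. I descend on the knob and close.

>>> jog_arm(
  rows=[
    [[0.0115,0,0.034],0,0.05],
    [[0.0115,0,0.034],0,0.05],
    [[0.0115,0,0.034],0,0.05],
    [[0.0115,0,0.034],0,0.05],
    [[0.0115,0,0.034],0,0.05],
    [[0,0,0.003],0,0.05],
    [[0,0,0],0,0.02],
    [[0,0,0],0,0.02],
    [[0,0,0],0,0.02],
    [[0,0,0],0,0.02],
  ],
  squeeze=8,
)

```text
time_s: 10.15
ee_pos: [0.5172, -0.0358, 0.0724]
eef_rot: [3.139, 0.001, 1.874]
force: [0.7, 0.3, -0.8]
grip_width: 0.0269
grip_force: 0.0
```

```bash
python3 s.py
```

```text
tcp pipe mm [[   1.2 -127.    72.4]] yaw off 0.01 F [ 0.7  0.3 -0.8] w 0.026886967136364657 gf 0.0 t 10.15
```

>>> jog_arm(
  rows=[
    [[0,-0.001,0.001],0,0.015],
    [[0,0,0],0,0.015],
    [[0,0,0],0,0.015],
    [[0.003,0,-0.008],0,0.015],
    [[0.004,0,-0.008],0,0.015],
    [[0.006,0,-0.007],0,0.015],
    [[0.007,0,-0.006],0,0.015],
  ],
)

```text
time_s: 10.73
ee_pos: [0.5106, -0.0172, 0.1002]
eef_rot: [3.138, 0.002, 1.874]
force: [4.5, -3.6, 2.2]
grip_width: 0.0234
grip_force: 8.0
```

```bash
python3 s.py
```

```text
tcp pipe mm [[   0.4 -107.2  100.2]] yaw off -0.01 F [ 4.5 -3.6  2.2] w 0.023422514413556993 gf 8.000157214701176 t 10.7333
```

The knob is held and following the arc exactly.

>>> jog_arm(
  rows=[
    [[0.007,0,-0.005],0,0.015],
    [[0.008,0,-0.004],0,0.015],
    [[0.008,0,-0.003],0,0.015],
    [[0.009,0,-0.002],0,0.015],
    [[0.009,0,-0.001],0,0.015],
    [[0.001,0,0],0,0.015],
    [[0.001,0,0],0,0.015],
    [[0,0,0],0,0.015],
  ],
)

```text
time_s: 11.4
ee_pos: [0.4977, 0.0243, 0.1149]
eef_rot: [3.138, 0.002, 1.875]
force: [5.7, -1.9, 7.9]
grip_width: 0.0231
grip_force: 8.0
```

```bash
python3 s.py
```

```text
tcp pipe mm [[  0.5 -63.7 114.9]] yaw off 0.04 F [ 5.7 -1.9  7.9] w 0.02306848568212118 gf 8.000345136970282 t 11.4
```

Now at the upright stop. I push a touch more, then release, lift and look.

>>> jog_arm(
  rows=[
    [[0.002,0,0],0,0.015],
    [[0.001,0,0],0,0.015],
    [[0,0,0],0,0.015],
  ],
)

```text
time_s: 11.65
ee_pos: [0.4969, 0.0267, 0.1146]
eef_rot: [3.138, 0.003, 1.874]
force: [7.7, -5.0, 4.1]
grip_width: 0.0232
grip_force: 8.0
```

```bash
python3 s.py
```

```text
tcp pipe mm [[  0.4 -61.2 114.6]] yaw off 0.02 F [ 7.7 -5.   4.1] w 0.023183054752346548 gf 8.000162411481142 t 11.65
```

>>> jog_arm(
  rows=[
    [[0,0,0],0,0.04],
    [[0,0,0],0,0.04],
    [[0,0,0],0,0.04],
    [[0,0,-0.02],0,0.04],
    [[0,0,-0.04],0,0.04],
    [[-0.02,0,-0.03],0,0.04],
    [[-0.035,0,-0.02],0,0.04],
    [[-0.035,0,-0.02],0,0.04],
    [[0,0,0],0,0.04],
    [[0,0,0],0,0.04],
  ],
)

```text
time_s: 12.48
ee_pos: [0.5224, -0.0595, 0.2437]
eef_rot: [3.141, -0.0, 1.872]
force: [-0.6, -0.0, 0.1]
grip_width: 0.04
grip_force: 0.0
```

```bash
python3 s.py; python3 - <<'E'
from h import *
o=get_obs(); c=camera("wrist"); cv2.imwrite("pics/g.png",c["image"][:,:,::-1])
P,I=cloud(c,o); p=pf(P)*1e3
k=p[(abs(p[:,0])<20)&(p[:,2]>127)&(p[:,2]<140)&(p[:,1]>-110)&(p[:,1]<-48)]; print("knob top",k.min(0),k.max(0),np.median(k,0))
f=p[(abs(p[:,0])<20)&(p[:,2]>150)&(p[:,2]<170)&(p[:,1]>-46)&(p[:,1]<10)]; print("fin",f.min(0),f.max(0),np.median(f,0))
E
```

```text
tcp pipe mm [[  -0.9 -151.2  243.7]] yaw off -0.1 F [-0.6 -0.   0.1] w 0.040043880980764814 gf 0.0 t 12.4833
knob top [-12.55682987 -78.62727578 127.03047086] [ 12.80459751 -53.60823765 135.68179562] [ -0.29755058 -66.22587962 133.18631552]
fin [ -5.48205289 -37.39861366 151.08832039] [  5.43163607 -11.4440633  158.77082525] [  0.29481735 -24.87369359 156.03367346]
```

View pics/g.png

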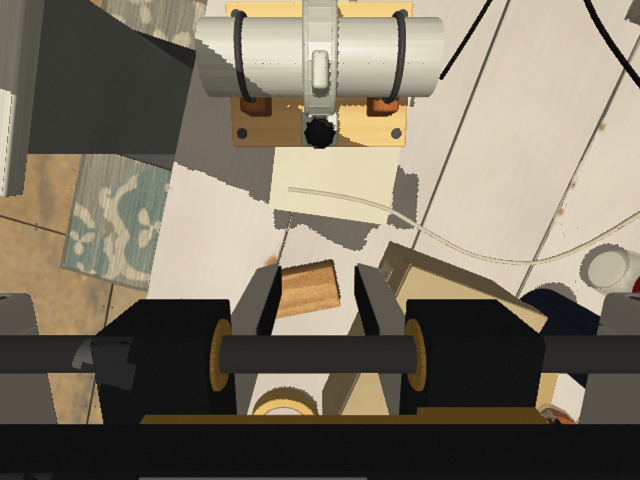

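The knob stands upright at (320,133), top at y −66, z 133, with its head over the fork. The fin at (320,70) is still at z≈157. Next: grip the fin.

>>> jog_arm(
  rows=[
    [[0.032,0.001,0],0,0.04],
    [[0.032,0,0],0,0.04],
    [[0.032,0,0],0,0.04],
    [[0.031,0,0],0,0.04],
    [[0,0,0.033],0,0.04],
    [[0,0,0.033],0,0.04],
    [[0,0,0.033],0,0.04],
    [[0,0,0.005],0,0.04],
    [[0,0,0],0,0.04],
    [[0,0,0],0,0.0],
    [[0,0,0],0,0.0],
    [[0,0,0],0,0.0],
  ],
  squeeze=40,
)

```text
time_s: 13.53
ee_pos: [0.486, 0.063, 0.1411]
eef_rot: [3.139, 0.001, 1.874]
force: [-0.3, 0.3, 0.3]
grip_width: 0.0229
grip_force: 0.0
```

```bash
python3 s.py
```

```text
tcp pipe mm [[  0.9 -23.3 141.1]] yaw off 0.03 F [-0.3  0.3  0.3] w 0.022888404091711598 gf 0.0 t 13.5333
```

>>> jog_arm(
  rows=[
    [[0,0,0],0,0.0],
    [[0,0,0],0,0.0],
    [[0,0,0],0,0.0],
  ],
)

```text
time_s: 13.78
ee_pos: [0.4859, 0.0629, 0.1403]
eef_rot: [3.14, 0.0, 1.874]
force: [2.7, -0.1, 3.7]
grip_width: 0.0116
grip_force: 40.0
```

```bash
python3 s.py
```

```text
tcp pipe mm [[  0.8 -23.4 140.3]] yaw off 0.02 F [ 2.7 -0.1  3.7] w 0.011622191812299901 gf 40.00207185745239 t 13.7833
```

Gripped. I tug along the arc in 1 mm steps.

>>> jog_arm(
  rows=[
    [[0.0008,0,-0.001],0,0.0],
    [[0.0008,0,-0.001],0,0.0],
    [[0.0008,0,-0.001],0,0.0],
    [[0,0,0],0,0.0],
  ],
)

```text
time_s: 14.12
ee_pos: [0.4852, 0.065, 0.1427]
eef_rot: [3.14, 0.001, 1.874]
force: [5.8, -1.6, -1.9]
grip_width: 0.0117
grip_force: 40.0
```

```bash
python3 s.py
```

```text
tcp pipe mm [[  0.7 -21.2 142.7]] yaw off 0.03 F [ 5.8 -1.6 -1.9] w 0.011736574504146944 gf 39.999539852142334 t 14.1167
```

>>> jog_arm(
  rows=[
    [[0.0008,0,-0.001],0,0.0],
    [[0.0008,0,-0.001],0,0.0],
    [[0,0,0],0,0.0],
  ],
)

```text
time_s: 14.37
ee_pos: [0.4846, 0.0666, 0.1445]
eef_rot: [3.14, 0.001, 1.874]
force: [6.2, -0.6, -2.9]
grip_width: 0.0118
grip_force: 40.0
```

```bash
python3 s.py
```

```text
tcp pipe mm [[  0.7 -19.5 144.5]] yaw off 0.03 F [ 6.2 -0.6 -2.9] w 0.011798939222326629 gf 39.99967396259308 t 14.3667
```

Moved 4.2 mm with about 3 N, so it's still in the free play. I tug further to feel the catch.

>>> jog_arm(
  rows=[
    [[0.0008,0,-0.001],0,0.0],
    [[0,0,0],0,0.0],
    [[0,0,0],0,0.0],
  ],
)

```text
time_s: 14.62
ee_pos: [0.4845, 0.0669, 0.1448]
eef_rot: [3.141, 0.002, 1.874]
force: [11.3, -3.5, -10.9]
grip_width: 0.0117
grip_force: 40.0
```

```bash
python3 s.py
```

```text
tcp pipe mm [[  0.6 -19.1 144.8]] yaw off 0.02 F [ 11.3  -3.5 -10.9] w 0.011694402291986289 gf 40.00262439250946 t 14.6167
```

>>> jog_arm(
  rows=[
    [[0,0,-0.001],0,0.0],
    [[0,0,0],0,0.0],
    [[0,0,0],0,0.0],
  ],
)

```text
time_s: 14.87
ee_pos: [0.4843, 0.067, 0.1449]
eef_rot: [-3.142, 0.001, 1.874]
force: [15.8, -2.9, -21.8]
grip_width: 0.0117
grip_force: 40.0
```

```bash
python3 s.py
```

```text
tcp pipe mm [[  0.5 -19.  144.9]] yaw off 0.02 F [ 15.8  -2.9 -21.8] w 0.011730462025566745 gf 39.98985707759857 t 14.8667
```

The bolt caught it: lift stops at 4.6 mm and the force rises to 22 N. I set it back down home, release and retreat.

>>> jog_arm(
  rows=[
    [[0,0,0.002],0,0.0],
    [[-0.0016,0,0.002],0,0.0],
    [[-0.0016,0,0.002],0,0.0],
    [[-0.0016,0,0.002],0,0.0],
    [[0,0,0],0,0.0],
    [[0,0,0],0,0.0],
  ],
)

```text
time_s: 15.37
ee_pos: [0.4859, 0.0632, 0.1399]
eef_rot: [3.139, -0.0, 1.874]
force: [-1.5, 1.2, 15.1]
grip_width: 0.0119
grip_force: 40.0
```

```bash
python3 s.py
```

```text
tcp pipe mm [[  0.9 -23.1 139.9]] yaw off 0.01 F [-1.5  1.2 15.1] w 0.011884304120885232 gf 40.013476610183716 t 15.3667
```

>>> jog_arm(
  rows=[
    [[0,0,0],0,0.04],
    [[0,0,0],0,0.04],
    [[0,0,0],0,0.04],
    [[0,0,0],0,0.04],
    [[0,0,-0.02],0,0.04],
    [[0,0,-0.03],0,0.04],
    [[0,0,-0.04],0,0.04],
    [[-0.03,0,-0.01],0,0.04],
    [[-0.04,0,0],0,0.04],
    [[-0.04,0,0],0,0.04],
    [[-0.015,0,0],0,0.04],
    [[0,0,0],0,0.04],
  ],
)

```text
time_s: 16.37
ee_pos: [0.523, -0.0591, 0.2378]
eef_rot: [-3.141, -0.0, 1.871]
force: [-1.3, -0.1, -0.1]
grip_width: 0.0396
grip_force: 0.0
```

```bash
python3 s.py; python3 - <<'E'
from h import *
o=get_obs(); c=camera("wrist"); cv2.imwrite("pics/i.png",c["image"][:,:,::-1])
P,I=cloud(c,o); p=pf(P)*1e3
k=p[(abs(p[:,0])<20)&(p[:,2]>127)&(p[:,2]<140)&(p[:,1]>-110)&(p[:,1]<-48)]; print("knob top",k.min(0),k.max(0),np.median(k,0))
f=p[(abs(p[:,0])<20)&(p[:,2]>150)&(p[:,2]<170)&(p[:,1]>-46)&(p[:,1]<10)]; print("fin",f.min(0),f.max(0),np.median(f,0))
E
```

```text
tcp pipe mm [[  -0.3 -150.9  237.8]] yaw off -0.16 F [-1.3 -0.1 -0.1] w 0.03956097724694165 gf 0.0 t 16.3667
knob top [-12.48687467 -78.50474225 127.01745709] [ 12.3147041  -53.80381853 135.63051874] [  0.28543076 -66.31736489 133.16667315]
fin [ -5.43074605 -37.37041096 150.05140635] [  5.95083532 -11.99439389 158.55778788] [  0.26804695 -24.90304131 156.06631626]
```

View pics/i.png

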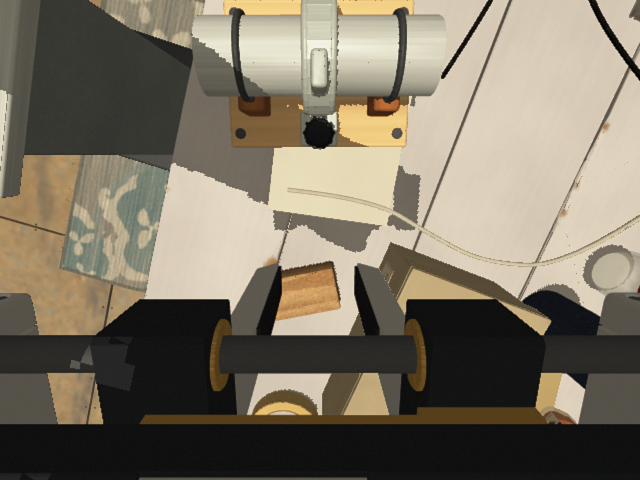

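The clamp is shut with the fin at (320,68), the knob upright at (319,133), the sanding block where it was, and the arm clear. Handing in.

```bash
python3 -c "
from station import *
print(hand_in())"
```

```text
the job is handed in; nothing more can be done
None
```

The clamp is shut and bolted: pressed home at about 30 N, the tug gave 4.6 mm before the bolt caught at about 22 N, and I then pressed it home again; no loose item was touched, and the job was handed in at about 16 s.

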